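# Load the meal tray

## Task

Load the black two-nest meal tray: seat the small round lidded pot in the round nest and the narrow oblong lidded box in the oblong nest, each upright and flat on the floor of its nest, then let go. Keep both level while you carry them and set them down rather than drop them. Leave the square box and the wide round tub where they stand.

Things in the scene. Friction and masses are not known exactly. Their poses are not given: they have to be found in the camera images.
- round_pot: Small round lidded pot to be loaded, 64 mm in diameter, 54 mm high with straight sides, all white plastic, its lid fixed on. Origin: centre of its underside, z up. About 0.16 kg, not fragile, stands on the counter.
- oblong_box: Narrow oblong lidded box to be loaded, 88 mm long along its x axis, 42 mm wide along its y axis, 54 mm high with straight sides, all white plastic, its lid fixed on. Origin: centre of its underside, z up. About 0.16 kg, not fragile, stands on the counter. Either way round is right.
- square_box: Square lidded box, 64 by 64 mm, 54 mm high with straight sides, all white plastic, its lid fixed on. Origin: centre of its underside, z up. A bystander: leave it alone.
- wide_tub: Wide round lidded tub, 92 mm in diameter, 54 mm high with straight sides, all white plastic, its lid fixed on. Origin: centre of its underside, z up. A bystander: leave it alone.
- round_nest (a point): Centre of the floor of the round nest in the black meal tray; both nest floors are grey. The nest is 82 mm across and 14 mm deep, its floor 8 mm above the counter and its rim 22 mm above it, with a small bevel at the mouth. The tray does not move; it is a flat slab 160 mm along its x, 250 mm along its y. Axes are the tray's: z up; the oblong nest lies 124 mm away along +y.
- oblong_nest (a point): Centre of the floor of the oblong nest in the same tray: 106 mm long along its x axis, 60 mm wide along its y axis, 14 mm deep, floor 8 mm and rim 22 mm above the counter, with a small bevel at the mouth. Axes are the tray's, z up; the round nest lies 124 mm away along -y.
Not all that is in view belongs to the job. Leave any brown, orange or purple look-alike of the round_pot alone.

How it is judged:
By the outcome, as a careful person would: the job done as asked, in the order asked, and still so for the second after the job is handed in, with the robot touching nothing.
It also fails if it takes over 56 s, if anything falls off the work surface, if the arm or the gripper's body presses on something with over 40 N, if the wrist force passes 120 N, or if a joint passes its speed limit or range.

## Robot

A 6-joint arm with a two-finger parallel gripper is mounted at the origin on the work surface. World frame = base frame: x ahead of the robot, y to its left, z up, the work surface at z = 0. Lengths are in m, angles in rad, forces in N, time in s.
With the tool pointing down it reaches from about 0.425 to 0.95 m from the base axis. Payload 14.7 kg.
Tool frame: the origin (TCP) lies between the finger pads; the fingertips stand 19 mm ahead of it and the grasp point (between the pads) is the TCP; x points along the fingers, z is the direction in which the jaws open and shut, and the axes are right-handed (so a half turn about x gives the same grasp; the last joint's range is limited). The gripper opens to 85 mm and grips with 20 to 120 N. Pads are 22 mm wide; open, the fingers measure 114 mm over their backs; the gripper's body (76 mm by 85 mm) begins 54 mm behind the grasp point. The pads swing forward as they close: fully open they stand 13 mm farther back than shut.
Start: joints at [-1.366, 0.48, 1.596, -0, 1.065, -0.047], TCP at [0.162, -0.629, 0.225] pointing down, gripper open.
Joint ranges: [-2.75, 2.75], [-0.82, 2.05], [0.23, 2.67], [-1.56, 4.7], [0.09, 2.69], [-2.92, 2.92]. Speed limits (rad/s): [1.89, 1.89, 2.39, 3.01, 3.01, 3.01].

## Interface

Orientations are given as a unit quaternion [x, y, z, w].
In Python, from station import * gives the robot as it stands.
- The arm moves only by the tool play_rows, never from a script. Its argument "moves" is a list of rows, each an object of numbers: "x", "y", "z": the shift along the tool's x, y, z in m; "turn": the turn about the tool's x in rad. In form: [{"x": .., "y": .., "z": .., "turn": ..}, ...]. A call has 1 to 10 rows; each row is the pose to reach, as a shift and turn from the pose commanded when the call began, along the tool's axes at that moment; what a row does not reach only later rows make up. A row lasts 1/8 s, in which the tool goes at most 62.5 mm and 10.7 degrees, less where a joint would pass 70% of its speed; a pose out of reach is approached as far as the arm can. A call with a gripper value outside its range is refused whole. "fingers" is the finger opening in m, from 0 to 0.0854, set as the call begins (left out, the last holds). The fingers move at their own pace and stop on an object; "force" is the grip in N (left out, the last holds). Time passes only in rows, so rows that repeat a pose let the fingers close. It gives the time, the measured TCP pose, the force and the opening at its end, in the units of the state.
- sense(): the state, without advancing time (a new reading comes with each control period).
- read_camera(name): name is "side" or "top"; returns a dict with "pixels" (400x640x3 uint8, red, green, blue), "K" (3x3 intrinsics, pixels), "k1" (the pictures are not rectified: a ray, as slopes to the right and down, at radius r is drawn at 1 + k1 r^2 times it, then the intrinsics apply), "T" (4x4, takes a point from camera to world coordinates). Camera axes: x right, y down, z forward; pixel columns grow to the right and rows downward; lengths in m; the calibration is good to about 2 mm. A picture is of the moment at which its call begins. There is no depth.
- finish_job(): hands the job in, once; it reports no verdict.
Trained networks look in a picture, given as the dict that the camera call returned (one of the last four; its "shot" number tells which), for a name from the list of things; names that differ only in an ending like _2 or _b are one class to them, and where a whole thing is asked for, a point or a joint stands for the part that bears it (a point fixed in the world has none). Each returns a list of dicts, best first, with "score" (0 to 1); they miss things now and then, are a little off and sometimes report something else, mostly with a low value. They report only what shows in the picture. A call takes as long as a camera call. They do not tell look-alikes from the thing itself.
- masks_of(picture, label): "pixels" (400x640 bool, what is visible of it) and "uv" ([column, row] in pixels, amid what is visible of it).
The state is a dict: "time_s": time; "q": joint angles; "joint_vel": joint speeds; "tau": joint torques, N m; "position": TCP position; "tcp_rot": TCP orientation; "ft_force": force on the tool from outside, world axes, zero at the start; "moment": the same for the moment, N m; "opening": opening from 0.0 (shut) to 1.0 (fully open).
Only numpy, scipy, OpenCV 4.12 (cv2) and the standard library are available. Lean on these libraries where they do the work, as an engineer would, in place of code of your own. Each camera call takes 0.05 s, during which the arm holds its last target.

## Working session

There is one attempt and no reset: what is moved stays moved. The work goes in short steps, Python scripts to look and compute and a tool call to move; the robot and the scene stay as the last step left them, time stands still between calls to the robot, and variables do not carry over. Pictures are saved under pics/ and viewed, and the job is handed in when it is done.

Besides the shell and the picture viewer there is one more tool, called after ">>>" as name(argument=value, ...), one argument or row to a line, values as JSON. play_rows: Moves the arm, as the interface text tells. Its arguments: {"type":"object","properties":{"moves":{"type":"array","items":{"type":"object","properties":{"x":{"type":"number"},"y":{"type":"number"},"z":{"type":"number"},"turn":{"type":"number"}}}},"fingers":{"type":"number"},"force":{"type":"number"}},"required":["moves"]}

```bash
mkdir -p pics; ls; python3 - <<'E'
from station import *
import cv2,numpy as np
s=sense();print(s)
for n in("side","top"):
    p=read_camera(n);cv2.imwrite(f"pics/{n}0.png",p["pixels"][:,:,::-1]);print(n,p["K"],p["k1"],p["T"])
    for l in("round_pot","oblong_box","square_box","wide_tub","round_nest"):
        try: print(l,[(round(d["score"],2),np.round(d["uv"]),int(d["pixels"].sum())) for d in masks_of(p,l)])
        except Exception as e: print(l,e)
E
```

```text
pics
{'time_s': 0.0, 'q': array([-1.36556358e+00,  4.80830051e-01,  1.59682983e+00, -1.27189992e-05,
        1.06514159e+00, -4.66154081e-02]), 'joint_vel': array([-0.00229014, -0.00054428, -0.00040463,  0.00030514,  0.00121966,
        0.000451  ]), 'tau': array([ 2.86053793e-03, -9.50654697e+01, -4.30172217e+01,  2.95444522e-05,
        1.22934370e-02, -4.45334854e-05]), 'position': array([ 0.1618991 , -0.62909107,  0.22408999]), 'tcp_rot': array([ 0.43351776,  0.55916577, -0.43296912,  0.55851027]), 'ft_force': array([ 0.51121058,  0.10788996, -0.03766506]), 'moment': array([ 0.0391116 ,  0.03783759, -0.0070046 ]), 'opening': 0.9970931899114504}
side [[369.55539632   0.         326.35562111]
 [  0.         369.55539632 204.44736797]
 [  0.           0.           1.        ]] -0.027041127411741944 [[ 0.84267914 -0.33364499  0.42257886  0.1888372 ]
 [-0.53817589 -0.54539823  0.64257877 -0.54480098]
 [ 0.01608058 -0.76890948 -0.6391554   0.55806622]
 [ 0.          0.          0.          1.        ]]
round_pot [(0.92, array([468., 332.]), 1910), (0.88, array([422., 237.]), 1162), (0.
[... 343 characters left out ...]
     496.70662161 199.94550662]
 [  0.           0.           1.        ]] -0.042111123217877376 [[ 0.02374651 -0.98244311  0.18504498  0.33557635]
 [-0.99901836 -0.0302436  -0.03236738 -0.02258946]
 [ 0.03739554 -0.18409472 -0.98219688  1.18233291]
 [ 0.          0.          0.          1.        ]]
round_pot [(0.96, array([460., 203.]), 719), (0.9, array([418., 173.]), 655), (0.82, array([457., 158.]), 681), (0.75, array([371., 164.]), 630), (0.74, array([464., 271.]), 733), (0.71, array([320., 181.]), 1289)]
oblong_box [(0.65, array([333., 253.]), 719)]
square_box [(0.68, array([413., 246.]), 899)]
wide_tub [(0.67, array([322., 181.]), 1275)]
round_nest [(0.61, array([197., 190.]), 7015)]
```

View pics/side0.png

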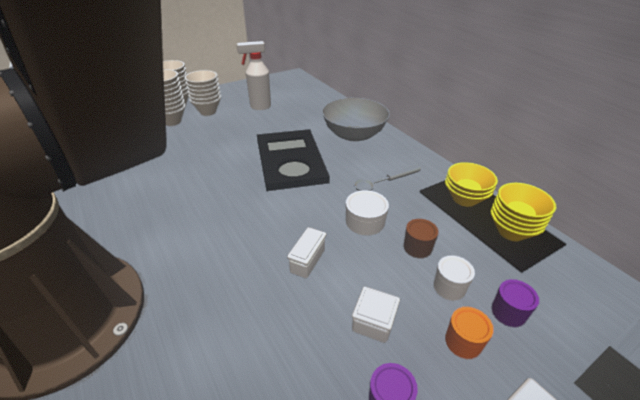

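View pics/top0.png

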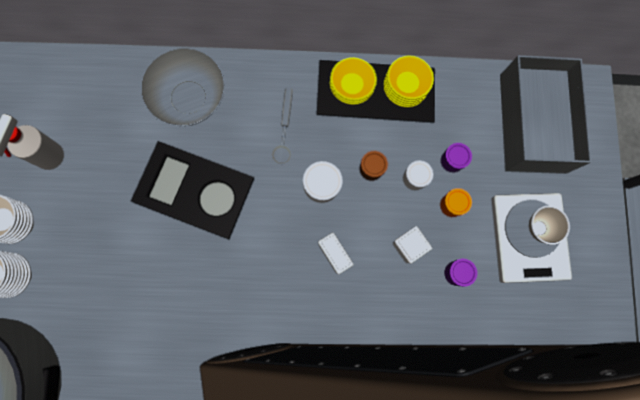

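```bash
cat > h.py <<'E'
import numpy as np,cv2
from scipy.optimize import minimize
def proj(P,c):
    T=np.array(c["T"]);p=(np.asarray(P)-T[:3,3])@T[:3,:3]
    s=p[:,:2]/p[:,2:];r2=(s**2).sum(1,keepdims=True);s=s*(1+c["k1"]*r2)
    K=np.array(c["K"]);return s*[K[0,0],K[1,1]]+[K[0,2],K[1,2]]
def unproj(uv,c,z):
    K=np.array(c["K"]);s0=(np.asarray(uv,float)-[K[0,2],K[1,2]])/[K[0,0],K[1,1]];s=s0.copy()
    for _ in range(20): s=s0/(1+c["k1"]*(s**2).sum())
    T=np.array(c["T"]);d=T[:3,:3]@np.r_[s,1];return T[:3,3]+d*(z-T[2,3])/d[2]
def outline(shape,dims):
    if shape=="c":
        a=np.linspace(0,2*np.pi,48,endpoint=False);return np.c_[np.cos(a),np.sin(a)]*dims/2
    l,w=dims;return np.array([[l,w],[-l,w],[-l,-w],[l,-w]])/2
def solid(x,y,yaw,ol,z0,z1):
    R=np.array([[np.cos(yaw),-np.sin(yaw)],[np.sin(yaw),np.cos(yaw)]])
    q=ol@R.T+[x,y];n=len(q);return np.r_[np.c_[q,np.full(n,z0)],np.c_[q,np.full(n,z1)]]
def sil(P,c,S=8):
    uv=proj(P,c);h=cv2.convexHull(uv.astype(np.float32))
    m=np.zeros((400*2,640*2),np.uint8);cv2.fillConvexPoly(m,np.round((h*2+0.5)*16).astype(np.int32),1,shift=4)
    return cv2.resize(m.astype(np.float32),(640,400),interpolation=cv2.INTER_AREA)
def fit(obs,ol,z0,z1,x0,useyaw=True):
    def cost(v):
        yaw=v[2] if useyaw else 0
        return sum(np.abs(sil(solid(v[0],v[1],yaw,ol,z0,z1),c)-m).sum()/m.sum() for m,c in obs)
    best=None
    yaws=np.linspace(0,np.pi,6,endpoint=False) if useyaw and len(x0)<3 else [x0[2] if len(x0)>2 else 0]
    for y in yaws:
        n=3 if useyaw else 2
        s0=np.r_[x0[:2],y][:n];sm=np.vstack([s0]+[s0+d for d in np.diag([.015,.015,.4][:n])])
        r=minimize(cost,s0,method="Nelder-Mead",options=dict(initial_simplex=sm,xatol=1e-4,fatol=1e-4,maxiter=200))
        if best is None or r.fun<best.fun: best=r
    return best.x,best.fun
E
cat > m0.py <<'E'
from station import *
from h import *
ps={n:read_camera(n) for n in("side","top")}
def at(n,l,uv):
    L=[d for d in masks_of(ps[n],l)]
    L=[d for d in L if np.hypot(*(np.array(d["uv"])-uv))<20]
    return L[0]["pixels"].astype(np.float32) if L else None
jobs=[("round_pot","c",.064,(452,278),(419,173)),("oblong_box","b",(.088,.042),(304,252),(335,253)),
("square_box","b",(.064,.064),(374,316),(413,246)),("wide_tub","c",.092,(368,211),(322,181))]
for l,s,d,us,ut in jobs:
    ol=outline(s,d);o={n:at(n,l,u) for n,u in(("side",us),("top",ut))}
    x0=unproj(ut,ps["top"],.04)[:2]
    for k in(("side",),("top",),("side","top")):
        if any(o[n] is None for n in k): print(l,k,"none");continue
        r,f=fit([(o[n],ps[n]) for n in k],ol,0,.054,x0,s=="b");print(l,k,np.round(r,4),round(f,3))
# tray
def black(n,box):
    im=ps[n]["pixels"].astype(int);m=(im.max(2)<60).astype(np.uint8);z=np.zeros_like(m);a,b,c,d=box;z[b:d,a:c]=m[b:d,a:c]
    k,lab,st,_=cv2.connectedComponentsWithStats(z);i=1+st[1:,4].argmax()
    cs,_=cv2.findContours((lab==i).astype(np.uint8),cv2.RETR_EXTERNAL,cv2.CHAIN_APPROX_NONE)
    o=np.zeros_like(m);cv2.drawContours(o,cs,-1,1,-1);return o.astype(np.float32)
o={"side":black("side",(245,120,340,200)),"top":black("top",(120,130,265,250))}
x0=unproj((193,190),ps["top"],.022)[:2]
for k in(("side",),("top",),("side","top")):
    r,f=fit([(o[n],ps[n]) for n in k],outline("b",(.16,.25)),0,.022,x0);print("tray",k,np.round(r,4),round(f,3))
for n,uv in(("top",(217,199)),("top",(168,181)),("side",(294,169)),("side",(286,145))):
    im=ps[n]["pixels"].astype(int);g=((im.max(2)>110)*o[n]).astype(np.uint8)
    k,lab,st,ce=cv2.connectedComponentsWithStats(g);i=lab[uv[1],uv[0]];print(n,"nest",ce[i],st[i],unproj(ce[i],ps[n],.008).round(4))
for n,u in(("brown",(374,162)),("orange",(458,200)),("purp1",(458,154)),("purp2",(462,271))):print(n,unproj(u,ps["top"],.05).round(3))
E
python3 m0.py
```

```text
round_pot ('side',) none
round_pot ('top',) none
round_pot ('side', 'top') none
oblong_box ('side',) [ 0.4323 -0.1101  3.8439] 0.154
oblong_box ('top',) [ 0.4288 -0.1189  0.5141] 0.172
oblong_box ('side', 'top') [ 0.4293 -0.1157  3.787 ] 0.373
square_box ('side',) [ 0.458  -0.2922  0.6466] 0.125
square_box ('top',) [ 0.4533 -0.2958  0.602 ] 0.148
square_box ('side', 'top') [ 0.4542 -0.295   0.6375] 0.294
wide_tub ('side',) [ 0.6016 -0.0768] 0.06
wide_tub ('top',) [ 0.5996 -0.0845] 0.043
wide_tub ('side', 'top') [ 0.5994 -0.0821] 0.157
tray ('side',) [0.5773 0.2333 2.7938] 0.081
tray ('top',) [0.5734 0.225  2.7936] 0.036
tray ('side', 'top') [0.5733 0.226  2.7941] 0.137
top nest [216.69575472 198.54716981] [201 183  33  32 848] [0.5532 0.1672 0.008 ]
top nest [168.65545362 180.56167176] [150 158  38  46 981] [0.5936 0.285  0.008 ]
side nest [293.62962963 168.69135802] [279 162  30  14 324] [0.5583 0.1771 0.008 ]
side nest [285.99607843 144.50196078] [268 140  37  10 255] [0.5988 0.2972 0.008 ]
brown [ 0.645 -0.204  0.05 ]
orange [ 0.559 -0.404  0.05 ]
purp1 [ 0.672 -0.407  0.05 ]
purp2 [ 0.394 -0.408  0.05 ]
```

```bash
cat > m1.py <<'E'
from station import *
from h import *
ps={n:read_camera(n) for n in("side","top")}
jobs=[("round_pot","c",.064,(452,278),(419,173)),("oblong_box","b",(.088,.042),(304,252),(335,253)),
("square_box","b",(.064,.064),(374,316),(413,246)),("wide_tub","c",.092,(368,211),(322,181))]
vis={n:ps[n]["pixels"].copy() for n in ps}
for l,s,d,us,ut in jobs:
    ol=outline(s,d);o={}
    for n,u in(("side",us),("top",ut)):
        im=ps[n]["pixels"];R=40
        m=np.full(im.shape[:2],cv2.GC_BGD,np.uint8);cv2.circle(m,u,34 if n=="side" else 26,cv2.GC_PR_BGD,-1);cv2.circle(m,u,10,cv2.GC_PR_FGD,-1)
        f=im.astype(int);sp=f.max(2)-f.min(2)
        # background is bluish: b-r
        br=f[:,:,2]-f[:,:,0]
        w=(br<8)&(f.min(2)>70)&(sp<30)&(m!=cv2.GC_BGD)
        k,lab,st,ce=cv2.connectedComponentsWithStats(w.astype(np.uint8));
        i=lab[u[1],u[0]];o[n]=(lab==i).astype(np.float32)
        vis[n][o[n]>0]=(vis[n][o[n]>0]*.5+np.array([255,0,0])*.5).astype(np.uint8)
    x0=unproj(ut,ps["top"],.04)[:2]
    for k in(("side",),("top",),("side","top")):
        r,f=fit([(o[n],ps[n]) for n in k],ol,0,.054,x0,s=="b");print(l,k,np.round(r,4),round(f,3))
cv2.imwrite("pics/seg.png",np.vstack([vis["side"][180:360,240:560],vis["top"][120:300,270:590]])[:,:,::-1].repeat(2,0).repeat(2,1)[:720][::1])
E
python3 m1.py; python3 -c "
import cv2;a=cv2.imread('pics/seg.png');cv2.imwrite('pics/seg2.png',cv2.resize(a,(530,600)))"
```

```text
round_pot ('side',) [ 0.6861 -0.5572] 0.989
round_pot ('top',) [ 1.0596 -0.5828] 0.997
round_pot ('side', 'top') [ 0.6858 -0.5571] 1.986
oblong_box ('side',) [-0.019  -0.0976  0.965 ] 0.985
oblong_box ('top',) [ 0.735  -0.8163  4.0955] 0.996
oblong_box ('side', 'top') [ 0.6729 -0.5362  1.2816] 1.982
square_box ('side',) [-0.0201 -0.107   1.203 ] 0.985
square_box ('top',) [ 0.6209 -0.8079  1.2083] 0.995
square_box ('side', 'top') [ 0.6756 -0.5484 -0.5977] 1.982
wide_tub ('side',) [ 0.6845 -0.5421] 0.982
wide_tub ('top',) [0.1402 0.559 ] 0.992
wide_tub ('side', 'top') [ 0.6853 -0.5416] 1.976
```

View pics/seg2.png

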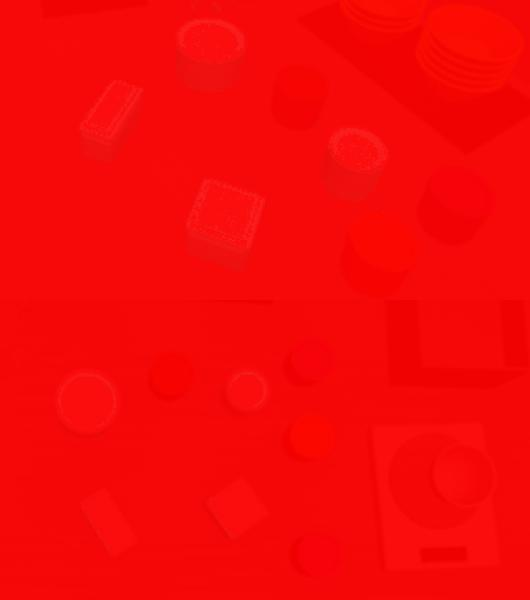

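```bash
python3 - <<'E'
import cv2
for n,pts in(("side",[(452,270),(452,290),(304,240),(300,266),(290,300),(380,325)]),("top",[(419,173),(419,183),(335,253),(380,220),(413,246)])):
    a=cv2.imread(f"pics/{n}0.png")[:,:,::-1]
    for p in pts: print(n,p,a[p[1],p[0]])
E
```

```text
side (452, 270) [221 225 230]
side (452, 290) [125 121 119]
side (304, 240) [221 224 231]
side (300, 266) [139 135 132]
side (290, 300) [138 144 153]
side (380, 325) [205 209 214]
top (419, 173) [201 207 217]
top (419, 183) [199 202 207]
top (335, 253) [200 207 217]
top (380, 220) [114 124 136]
top (413, 246) [200 207 216]
```

```bash
sed -i 's/w=(br<8).*/w=(((br<9)\&(f.min(2)>70))|(f.min(2)>165))\&(sp<40)\&(m!=cv2.GC_BGD)\n        w=cv2.morphologyEx(w.astype(np.uint8),cv2.MORPH_CLOSE,np.ones((3,3)))/' m1.py; python3 m1.py; python3 -c "
import cv2;a=cv2.imread('pics/seg.png');cv2.imwrite('pics/seg2.png',cv2.resize(a,(530,600)))"
```

```text
round_pot ('side',) [ 0.6254 -0.3081] 0.048
round_pot ('top',) [ 0.6218 -0.3141] 0.19
round_pot ('side', 'top') [ 0.6226 -0.3106] 0.313
oblong_box ('side',) [ 0.4327 -0.1105  0.6739] 0.148
oblong_box ('top',) [ 0.4285 -0.116   0.5713] 0.12
oblong_box ('side', 'top') [ 0.4289 -0.1153  0.6366] 0.3
square_box ('side',) [ 0.4573 -0.2915  0.638 ] 0.101
square_box ('top',) [ 0.4529 -0.2966  0.5368] 0.145
square_box ('side', 'top') [ 0.4528 -0.2953  0.6399] 0.273
wide_tub ('side',) [ 0.6009 -0.0773] 0.056
wide_tub ('top',) [ 0.5983 -0.0833] 0.086
wide_tub ('side', 'top') [ 0.5993 -0.0809] 0.189
```

View pics/seg2.png

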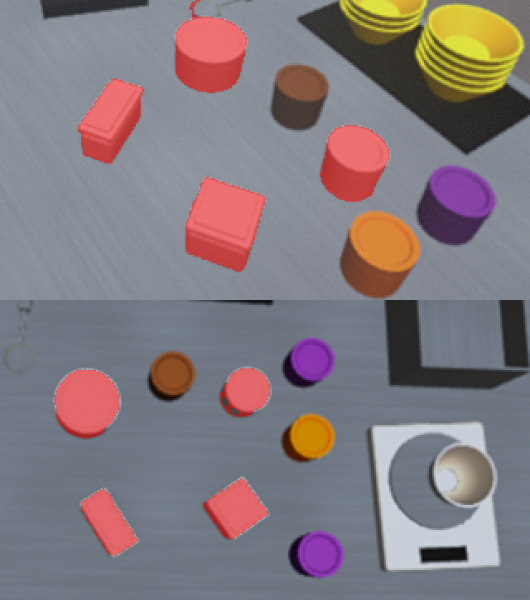

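```bash
cat > go.py <<'E'
import sys
from station import *
import numpy as np
from scipy.spatial.transform import Rotation as Ro
s=sense();R=Ro.from_quat(s["tcp_rot"]).as_matrix();p=s["position"]
print("t",round(s["time_s"],2),"p",p.round(4),"open",round(s["opening"],3),"q",s["q"].round(3),"F",s["ft_force"].round(1))
jy=np.arctan2(R[1,2],R[0,2]);print("axes x",R[:,0].round(3),"y",R[:,1].round(3),"jaw yaw",round(jy,4))
for a in sys.argv[1:]:
    x,y,z,yaw=map(float,a.split(","))
    d=R.T@(np.array([x,y,z])-p);t=(jy-yaw+np.pi/2)%np.pi-np.pi/2
    print(a,"-> shift",d.round(4),"turn",round(t,4),"or",round(t-np.sign(t)*np.pi,3))
E
python3 go.py .624,-.311,.15,-.05 .624,-.311,.036,-.05
```

```text
t 1.3 p [ 0.162  -0.6295  0.2247] open 1.001 q [-1.366  0.48   1.596  0.     1.065 -0.047] F [-0.1  0.6 -0.2]
axes x [ 0. -0. -1.] y [0.968 0.249 0.   ] jaw yaw -1.319
.624,-.311,.15,-.05 -> shift [ 0.0747  0.5268 -0.1934] turn -1.269 or 1.873
.624,-.311,.036,-.05 -> shift [ 0.1887  0.5268 -0.1934] turn -1.269 or 1.873
```

>>> play_rows(
  moves=[
    {"x": 0,"y": 0.05,"z": -0.02,"turn": -0.13},
    {"x": 0.01,"y": 0.11,"z": -0.04,"turn": -0.28},
    {"x": 0.02,"y": 0.17,"z": -0.06,"turn": -0.43},
    {"x": 0.03,"y": 0.23,"z": -0.085,"turn": -0.58},
    {"x": 0.04,"y": 0.29,"z": -0.11,"turn": -0.73},
    {"x": 0.05,"y": 0.35,"z": -0.13,"turn": -0.88},
    {"x": 0.06,"y": 0.41,"z": -0.15,"turn": -1.03},
    {"x": 0.07,"y": 0.47,"z": -0.172,"turn": -1.18},
    {"x": 0.075,"y": 0.527,"z": -0.193,"turn": -1.269},
    {"x": 0.075,"y": 0.527,"z": -0.193,"turn": -1.269},
  ],
  fingers=0.0854,
  force=30,
)

```text
time_s: 2.55
position: [0.627, -0.3084, 0.149]
tcp_rot: [0.016, 0.707, -0.016, 0.707]
ft_force: [-1.0, -0.3, 0.8]
opening: 1.0
```

```bash
python3 go.py .624,-.311,.036,-.05; python3 - <<'E'
from station import *
import cv2
for n in("side","top"):
    p=read_camera(n);cv2.imwrite(f"pics/{n}1.png",p["pixels"][:,:,::-1])
a=cv2.imread("pics/side1.png")[100:400,300:640];b=cv2.imread("pics/top1.png")[80:330,270:620]
cv2.imwrite("pics/c1.png",cv2.vconcat([cv2.resize(a,(400,300)),cv2.resize(b,(400,286))]))
E
```

```text
t 2.55 p [ 0.627  -0.3084  0.149 ] open 1.0 q [-5.010e-01  6.210e-01  1.543e+00  1.000e-03  9.770e-01 -4.560e-01] F [-1.  -0.3  0.8]
axes x [ 0.  0. -1.] y [0.045 0.999 0.   ] jaw yaw -0.0454
.624,-.311,.036,-.05 -> shift [ 0.113  -0.0028 -0.0029] turn 0.0046 or -3.137
```

View pics/c1.png

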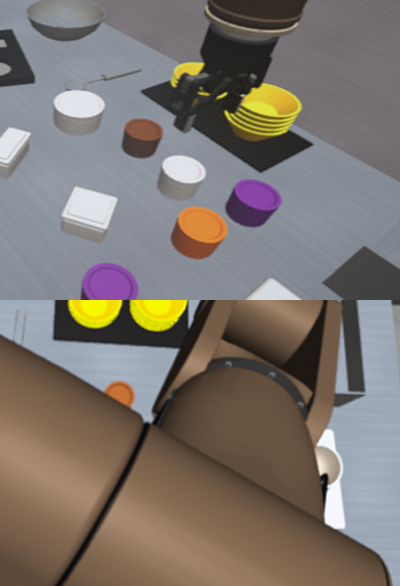

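```bash
python3 - <<'E'
from station import *
from h import *
p=read_camera("side");im=p["pixels"].copy()
for P in([.627,-.3084,.149],[.627,-.3084,.130],[.5845,-.3065,.14],[.6695,-.3105,.14]):
    u=proj([P],p)[0];print(P,u.round(1));cv2.circle(im,tuple(int(v) for v in u.round()),1,(255,0,0),-1)
cv2.imwrite("pics/c2.png",cv2.resize(im[130:300,400:570],None,fx=3.5,fy=3.5,interpolation=cv2.INTER_CUBIC)[:,:,::-1])
E
```

```text
[0.627, -0.3084, 0.149] [471.1 228.7]
[0.627, -0.3084, 0.13] [468. 237.]
[0.5845, -0.3065, 0.14] [450.8 241.7]
[0.6695, -0.3105, 0.14] [487.5 224.2]
```

View pics/c2.png

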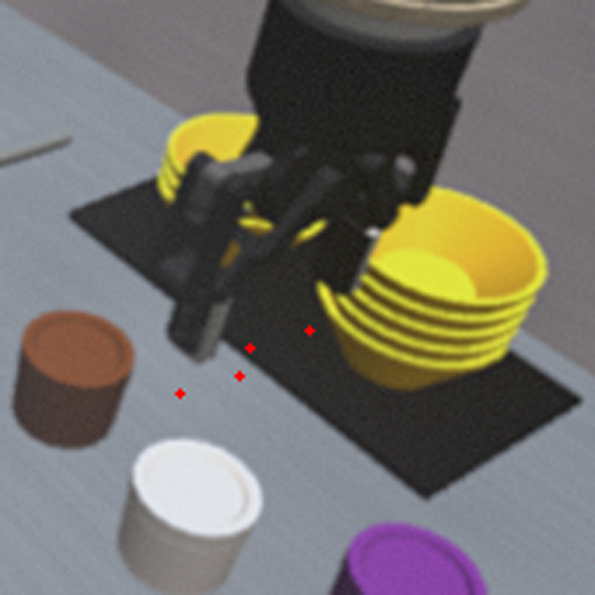

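>>> play_rows(
  moves=[
    {"x": 0.03,"y": -0.002,"z": -0.002,"turn": 0},
    {"x": 0.06,"y": -0.003,"z": -0.003,"turn": 0},
    {"x": 0.07,"y": -0.003,"z": -0.003,"turn": 0},
    {"x": 0.07,"y": -0.003,"z": -0.003,"turn": 0},
  ],
)

```text
time_s: 3.2
position: [0.6203, -0.3149, 0.0798]
tcp_rot: [0.018, 0.707, -0.018, 0.707]
ft_force: [1.0, 0.0, 0.2]
opening: 1.001
```

```bash
python3 go.py; python3 - <<'E'
from station import *
from h import *
p=read_camera("side");im=cv2.resize(p["pixels"][170:320,390:540],None,fx=4,fy=4,interpolation=cv2.INTER_CUBIC)
t=sense()["position"]
for P in(t,t+[.043,-.002,-.008],t+[-.043,.002,-.008],[.6254,-.3081,.054],[.6218,-.3141,.054]):
    u=proj([P],p)[0];print(P,u.round(1));cv2.circle(im,tuple(int(v) for v in ((u-[390,170])*4+1.5).round()),3,(255,0,0),-1)
cv2.imwrite("pics/c3.png",im[:,:,::-1])
E
```

```text
t 3.2 p [ 0.6203 -0.3149  0.0798] open 1.001 q [-0.513  0.695  1.596 -0.     0.851 -0.462] F [1.  0.  0.2]
axes x [-0.001  0.    -1.   ] y [0.051 0.999 0.   ] jaw yaw -0.0513
[ 0.62100813 -0.31494934  0.08053926] [461.1 261. ]
[ 0.66400813 -0.31694934  0.07253926] [477.3 255.1]
[ 0.57800813 -0.31294934  0.07253926] [441.7 273.5]
[0.6254, -0.3081, 0.054] [456.2 267.5]
[0.6218, -0.3141, 0.054] [457.3 270.5]
```

View pics/c3.png

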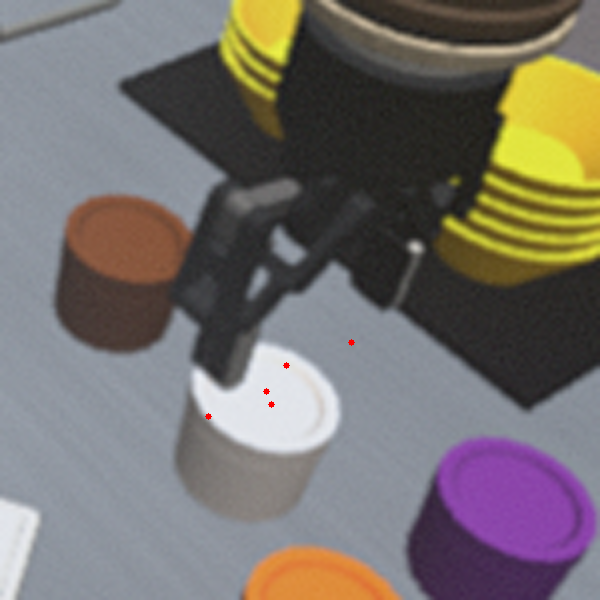

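>>> play_rows(
  moves=[
    {"x": -0.02},
    {"x": -0.02},
    {"x": -0.02},
    {"x": -0.02},
    {"x": -0.02},
    {"x": -0.02},
  ],
  fingers=0.0,
)

```text
invalid input
```

```bash
python3 go.py; python3 - <<'E'
from station import *
from h import *
p=read_camera("side");im=cv2.resize(p["pixels"][150:300,390:540],None,fx=4,fy=4,interpolation=cv2.INTER_CUBIC)
t=sense()["position"]
for P in(t,t+[0,0,-.019],t+[0,.011,-.019],t+[0,-.011,-.019]):
    u=proj([P],p)[0];print(P,u.round(1));cv2.circle(im,tuple(int(v) for v in ((u-[390,150])*4+1.5).round()),3,(255,0,0),-1)
cv2.imwrite("pics/c4.png",im[:,:,::-1])
E
```

```text
t 3.25 p [ 0.621  -0.3149  0.0805] open 0.996 q [-0.513  0.694  1.595 -0.     0.851 -0.462] F [ 0.3 -0.9  0.2]
axes x [ 0.001 -0.    -1.   ] y [ 0.051  0.999 -0.   ] jaw yaw -0.051
[ 0.62143135 -0.31490601  0.08096687] [461.4 260.7]
[ 0.62143135 -0.31490601  0.06196687] [458.7 267.9]
[ 0.62143135 -0.30390601  0.06196687] [453.9 263.9]
[ 0.62143135 -0.32590601  0.06196687] [463.5 272.1]
```

View pics/c4.png

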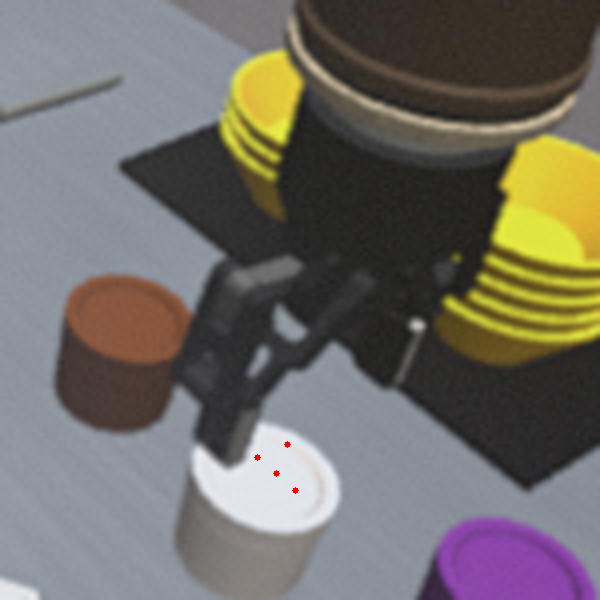

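>>> play_rows(
  moves=[
    {"x": -0.02,"y": 0,"z": 0,"turn": 0},
    {"x": -0.02,"y": 0,"z": 0,"turn": 0},
    {"x": -0.02,"y": 0,"z": 0,"turn": 0},
    {"x": -0.02,"y": 0,"z": 0,"turn": 0},
    {"x": -0.02,"y": 0,"z": 0,"turn": 0},
    {"x": -0.02,"y": 0,"z": 0,"turn": 0},
  ],
  fingers=0.0,
)

```text
time_s: 4.05
position: [0.621, -0.314, 0.0994]
tcp_rot: [0.018, 0.707, -0.018, 0.707]
ft_force: [-0.2, -0.4, 0.3]
opening: 0.002
```

```bash
python3 go.py; python3 - <<'E'
from station import *
from h import *
p=read_camera("side");im=cv2.resize(p["pixels"][150:300,390:540],None,fx=4,fy=4,interpolation=cv2.INTER_CUBIC)
t=sense()["position"]
for P in(t,t+[0,0,-.019],t+[0,.011,-.019],t+[0,-.011,-.019]):
    u=proj([P],p)[0];print(P,u.round(1));cv2.circle(im,tuple(int(v) for v in ((u-[390,150])*4+1.5).round()),3,(255,0,0),-1)
cv2.imwrite("pics/c5.png",im[:,:,::-1])
E
```

```text
t 4.05 p [ 0.621  -0.314   0.0994] open 0.002 q [-0.512  0.672  1.585 -0.     0.885 -0.462] F [-0.2 -0.4  0.3]
axes x [-0.  0. -1.] y [0.05  0.999 0.   ] jaw yaw -0.0499
[ 0.62104237 -0.31404831  0.09948365] [463.6 253.1]
[ 0.62104237 -0.31404831  0.08048365] [460.8 260.7]
[ 0.62104237 -0.30304831  0.08048365] [455.9 256.6]
[ 0.62104237 -0.32504831  0.08048365] [465.7 264.8]
```

View pics/c5.png

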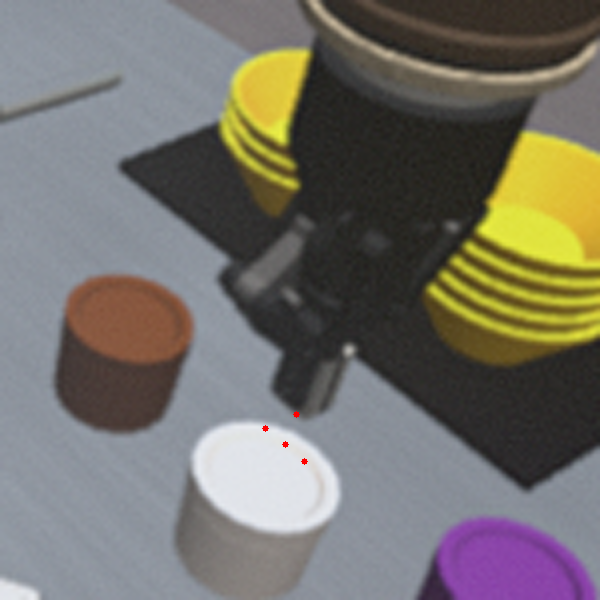

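```bash
python3 - <<'E'
from station import *
from h import *
p=read_camera("side")
for nm,u in(("L",(390+230/4,170+383/4)),("R",(390+395/4,170+306/4)),("shut(z.0805 exp)",(390+303/4,150+400/4))):
    for z in(.06,.072,.085,.095,.105,.11):print(nm,z,unproj(u,p,z).round(4))
q=read_camera("top");cv2.imwrite("pics/t5.png",q["pixels"][:,:,::-1])
cv2.imwrite("pics/s5.png",p["pixels"][:,:,::-1])
print([(n,T["T"][:3,3]) for n,T in(("s",p),("t",q))])
E
```

```text
L 0.06 [ 0.61   -0.2998  0.06  ]
L 0.072 [ 0.5999 -0.3057  0.072 ]
L 0.085 [ 0.5889 -0.3121  0.085 ]
L 0.095 [ 0.5804 -0.3171  0.095 ]
L 0.105 [ 0.572 -0.322  0.105]
L 0.11 [ 0.5677 -0.3244  0.11  ]
R 0.06 [ 0.7123 -0.308   0.06  ]
R 0.072 [ 0.6997 -0.3137  0.072 ]
R 0.085 [ 0.6861 -0.3199  0.085 ]
R 0.095 [ 0.6755 -0.3246  0.095 ]
R 0.105 [ 0.665  -0.3294  0.105 ]
R 0.11 [ 0.6598 -0.3318  0.11  ]
shut(z.0805 exp) 0.06 [ 0.6679 -0.2909  0.06  ]
shut(z.0805 exp) 0.072 [ 0.6564 -0.2971  0.072 ]
shut(z.0805 exp) 0.085 [ 0.6439 -0.3037  0.085 ]
shut(z.0805 exp) 0.095 [ 0.6343 -0.3088  0.095 ]
shut(z.0805 exp) 0.105 [ 0.6246 -0.3139  0.105 ]
shut(z.0805 exp) 0.11 [ 0.6198 -0.3164  0.11  ]
[('s', array([ 0.1888372 , -0.54480098,  0.55806622])), ('t', array([ 0.33557635, -0.02258946,  1.18233291]))]
```

View pics/t5.png

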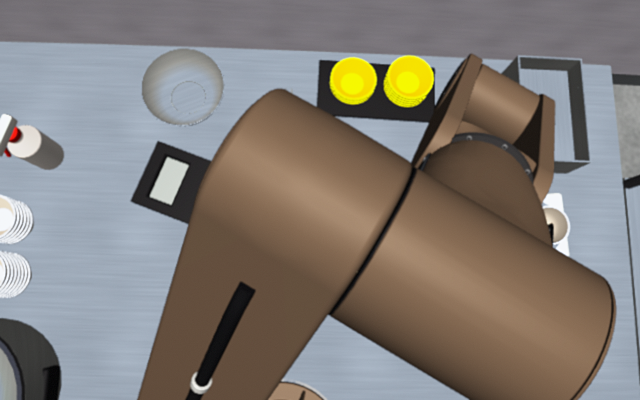

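View pics/s5.png

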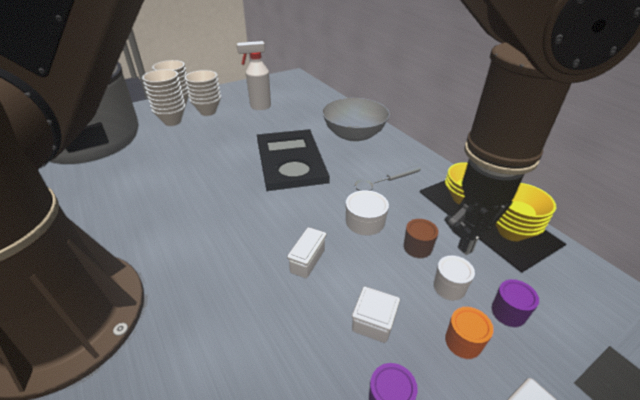

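>>> play_rows(
  moves=[
    {"x": 0,"y": 0.001,"z": 0.001,"turn": 0},
    {"x": 0,"y": 0.001,"z": 0.001,"turn": 0},
    {"x": 0,"y": 0.001,"z": 0.001,"turn": 0},
    {"x": 0,"y": 0.001,"z": 0.001,"turn": 0},
    {"x": 0.02,"y": 0.001,"z": 0.001,"turn": 0},
    {"x": 0.035,"y": 0.001,"z": 0.001,"turn": 0},
    {"x": 0.045,"y": 0.001,"z": 0.001,"turn": 0},
    {"x": 0.045,"y": 0.001,"z": 0.001,"turn": 0},
  ],
  fingers=0.0854,
)

```text
time_s: 5.2
position: [0.6215, -0.3128, 0.0533]
tcp_rot: [0.018, 0.708, -0.017, 0.706]
ft_force: [0.2, 0.5, -0.7]
opening: 1.002
```

```bash
python3 go.py; python3 - <<'E'
from station import *
from h import *
p=read_camera("side");im=cv2.resize(p["pixels"][170:320,390:540],None,fx=4,fy=4,interpolation=cv2.INTER_CUBIC)
cv2.imwrite("pics/c6.png",im[:,:,::-1])
E
```

```text
t 5.2 p [ 0.6215 -0.3128  0.0533] open 1.002 q [-0.51   0.728  1.607  0.     0.808 -0.46 ] F [ 0.2  0.5 -0.7]
axes x [-0.002  0.001 -1.   ] y [0.05  0.999 0.001] jaw yaw -0.05
```

View pics/c6.png

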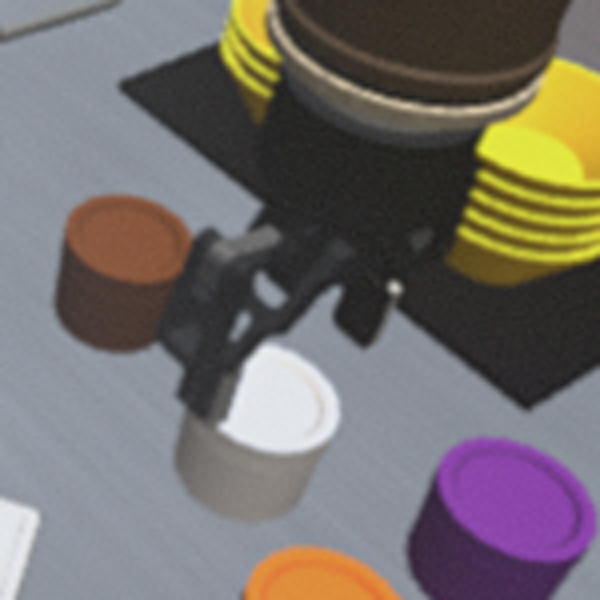

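>>> play_rows(
  moves=[
    {"x": 0.01,"y": 0,"z": 0,"turn": 0},
    {"x": 0.017,"y": 0,"z": 0,"turn": 0},
    {"x": 0.017,"y": 0,"z": 0,"turn": 0},
  ],
)

```text
time_s: 5.62
position: [0.6218, -0.3129, 0.037]
tcp_rot: [0.018, 0.707, -0.017, 0.707]
ft_force: [-0.2, 0.4, 0.5]
opening: 1.001
```

```bash
python3 go.py; python3 - <<'E'
from station import *
from h import *
p=read_camera("side");im=cv2.resize(p["pixels"][170:320,390:540],None,fx=4,fy=4,interpolation=cv2.INTER_CUBIC)
t=np.array([.6215,-.3128,.0])
for z in (.017,.03,.045,.06):
  for dx in(.043,-.043):
    u=proj([t+[dx,-dx*.05,z]],p)[0];cv2.circle(im,tuple(int(v) for v in ((u-[390,170])*4+1.5).round()),3,(255,int(z*4000),0),-1)
cv2.imwrite("pics/c7.png",im[:,:,::-1])
E
```

```text
t 5.62 p [ 0.6218 -0.3129  0.037 ] open 1.001 q [-0.51   0.749  1.614  0.     0.78  -0.46 ] F [-0.2  0.4  0.5]
axes x [-0.001  0.    -1.   ] y [0.05  0.999 0.   ] jaw yaw -0.05
```

View pics/c7.png

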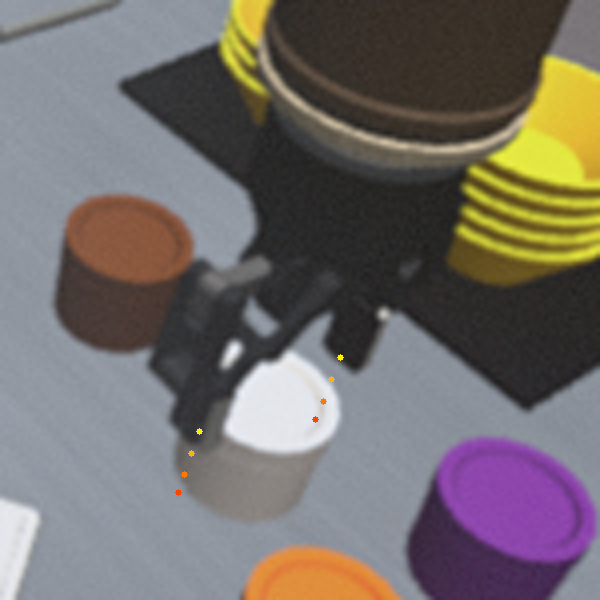

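>>> play_rows(
  moves=[
    {"x": 0.008,"y": 0,"z": 0,"turn": 0},
    {"x": 0.014,"y": 0,"z": 0,"turn": 0},
    {"x": 0.02,"y": 0,"z": 0,"turn": 0},
    {"x": 0.02,"y": 0,"z": 0,"turn": 0},
  ],
)

```text
time_s: 6.18
position: [0.6218, -0.313, 0.017]
tcp_rot: [0.018, 0.707, -0.018, 0.707]
ft_force: [0.2, -0.2, -0.3]
opening: 0.999
```

```bash
python3 go.py; python3 - <<'E'
from station import *
from h import *
p=read_camera("side");im=cv2.resize(p["pixels"][170:320,390:540],None,fx=4,fy=4,interpolation=cv2.INTER_CUBIC)
cv2.imwrite("pics/c8.png",im[:,:,::-1])
E
```

```text
t 6.17 p [ 0.6218 -0.313   0.017 ] open 0.999 q [-0.51   0.775  1.62   0.     0.747 -0.46 ] F [ 0.2 -0.2 -0.3]
axes x [-0.001  0.001 -1.   ] y [0.05  0.999 0.   ] jaw yaw -0.05
```

View pics/c8.png

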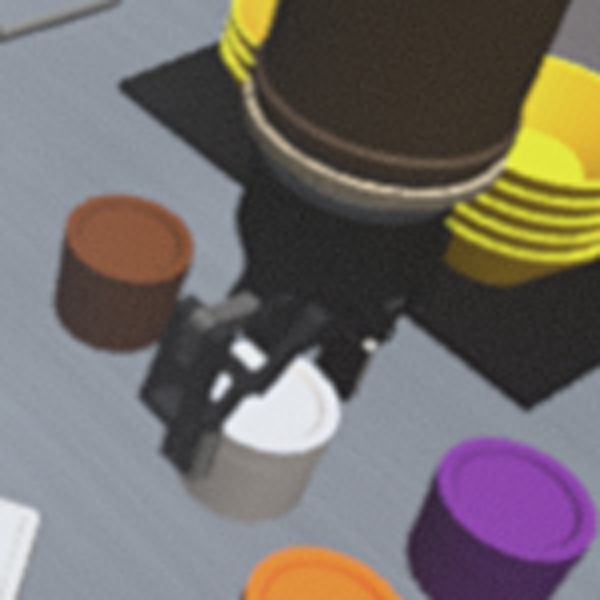

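>>> play_rows(
  moves=[
    {"x": 0.002,"y": 0,"z": 0,"turn": 0},
    {"x": 0.002,"y": 0,"z": 0,"turn": 0},
    {"x": 0.002,"y": 0,"z": 0,"turn": 0},
    {"x": 0.002,"y": 0,"z": 0,"turn": 0},
    {"x": 0.002,"y": 0,"z": 0,"turn": 0},
    {"x": 0.002,"y": 0,"z": 0,"turn": 0},
  ],
  fingers=0.05,
  force=35,
)

```text
time_s: 6.98
position: [0.6223, -0.3133, 0.0159]
tcp_rot: [0.018, 0.707, -0.018, 0.707]
ft_force: [-1.0, 0.6, 5.4]
opening: 0.733
```

```bash
python3 go.py; python3 - <<'E'
from station import *
from h import *
p=read_camera("side");im=cv2.resize(p["pixels"][170:320,390:540],None,fx=4,fy=4,interpolation=cv2.INTER_CUBIC)
cv2.imwrite("pics/c9.png",im[:,:,::-1])
E
```

```text
t 6.97 p [ 0.6223 -0.3133  0.0159] open 0.733 q [-0.51   0.776  1.621 -0.     0.744 -0.46 ] F [-1.   0.6  5.4]
axes x [ 0. -0. -1.] y [ 0.05   0.999 -0.   ] jaw yaw -0.05
```

View pics/c9.png

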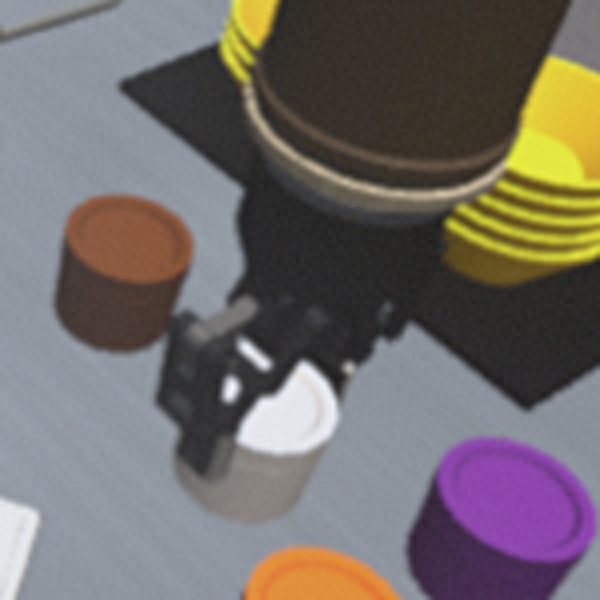

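>>> play_rows(
  moves=[
    {"x": -0.01,"y": 0,"z": 0,"turn": 0},
    {"x": -0.03,"y": 0,"z": 0,"turn": 0},
    {"x": -0.06,"y": 0,"z": 0,"turn": 0},
    {"x": -0.09,"y": 0,"z": 0,"turn": 0},
    {"x": -0.12,"y": 0,"z": 0,"turn": 0},
    {"x": -0.12,"y": 0,"z": 0,"turn": 0},
    {"x": -0.12,"y": 0,"z": 0,"turn": 0},
  ],
)

```text
time_s: 7.9
position: [0.622, -0.313, 0.136]
tcp_rot: [0.018, 0.707, -0.018, 0.707]
ft_force: [0.0, -0.2, -2.1]
opening: 0.74
```

```bash
python3 go.py .555,.17,.136,-.05; python3 - <<'E'
from station import *
from h import *
p=read_camera("side");im=cv2.resize(p["pixels"][120:270,390:540],None,fx=4,fy=4,interpolation=cv2.INTER_CUBIC)
cv2.imwrite("pics/c10.png",im[:,:,::-1])
E
```

```text
t 7.9 p [ 0.622 -0.313  0.136] open 0.74 q [-0.51   0.632  1.56  -0.     0.95  -0.46 ] F [ 0.  -0.2 -2.1]
axes x [ 0. -0. -1.] y [ 0.05   0.999 -0.   ] jaw yaw -0.05
.555,.17,.136,-.05 -> shift [-0.      0.4791 -0.091 ] turn 0.0 or -3.142
```

View pics/c10.png

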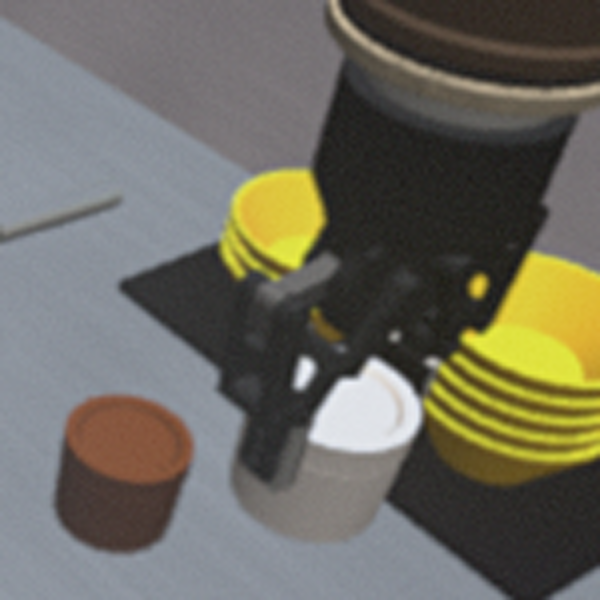

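```bash
python3 - <<'E'
from station import *
from h import *
p=read_camera("side");z=4
im0=cv2.resize(p["pixels"][120:270,390:540],None,fx=z,fy=z,interpolation=cv2.INTER_CUBIC)
outs=[]
for (x,y,zz,c) in((.622,-.313,.120,(255,0,0)),(.6255,-.308,.12,(0,255,0)),(.626,-.308,.11,(0,0,255))):
    im=im0
    uv=proj(solid(x,y,0,outline("c",.064),zz,zz+.054),p)
    h=cv2.convexHull(uv.astype(np.float32))
    cv2.polylines(im,[np.round((h-[390,120])*z+1.5).astype(np.int32)],True,c,1)
cv2.imwrite("pics/c11.png",im0[:,:,::-1])
E
```

```text
(no output)
```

View pics/c11.png

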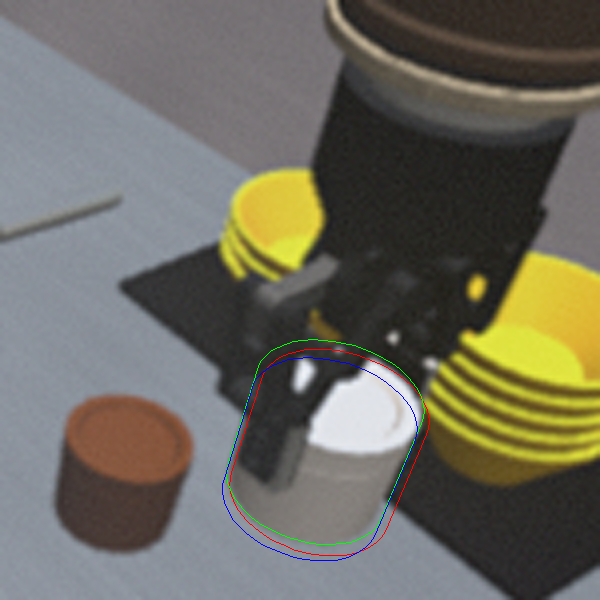

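>>> play_rows(
  moves=[
    {"x": 0,"y": 0.03,"z": -0.006,"turn": 0},
    {"x": 0,"y": 0.08,"z": -0.016,"turn": 0},
    {"x": 0,"y": 0.135,"z": -0.026,"turn": 0},
    {"x": 0,"y": 0.19,"z": -0.037,"turn": 0},
    {"x": 0,"y": 0.245,"z": -0.048,"turn": 0},
    {"x": 0,"y": 0.3,"z": -0.058,"turn": 0},
    {"x": 0,"y": 0.355,"z": -0.069,"turn": 0},
    {"x": 0,"y": 0.41,"z": -0.08,"turn": 0},
    {"x": 0,"y": 0.455,"z": -0.0885,"turn": 0},
    {"x": 0,"y": 0.478,"z": -0.0925,"turn": 0},
  ],
)

```text
time_s: 9.25
position: [0.5525, 0.1711, 0.1349]
tcp_rot: [0.017, 0.707, -0.017, 0.706]
ft_force: [0.7, 0.1, -1.5]
opening: 0.742
```

>>> play_rows(
  moves=[
    {"x": 0.02,"y": 0,"z": 0,"turn": 0},
    {"x": 0.045,"y": 0,"z": 0,"turn": 0},
    {"x": 0.07,"y": 0,"z": 0,"turn": 0},
    {"x": 0.07,"y": 0,"z": 0,"turn": 0},
    {"x": 0.07,"y": 0,"z": 0,"turn": 0},
  ],
)

```text
time_s: 9.88
position: [0.5538, 0.1689, 0.066]
tcp_rot: [0.018, 0.707, -0.018, 0.707]
ft_force: [-0.4, -1.0, -1.3]
opening: 0.732
```

```bash
python3 go.py .5535,.169,.024,-.05; python3 - <<'E'
from station import *
from h import *
p=read_camera("side");q=read_camera("top");t=sense()["position"];zz=t[2]-.016
def ov(c,x0,y0,b):
    im=cv2.resize(c["pixels"][y0:y0+100,x0:x0+130],None,fx=4.5,fy=4.5,interpolation=cv2.INTER_CUBIC)
    h=cv2.convexHull(proj(solid(t[0]+b[0],t[1]+b[1],0,outline("c",.064),zz,zz+.054),c).astype(np.float32))
    cv2.polylines(im,[np.round((h-[x0,y0])*4.5+1.5).astype(np.int32)],True,(255,0,0),1)
    return im
cv2.imwrite("pics/c12.png",ov(p,230,110,(.0035,.005))[:,:,::-1])
cv2.imwrite("pics/c13.png",ov(q,140,130,(0,0))[:,:,::-1])
E
```

```text
t 9.88 p [0.5538 0.1689 0.066 ] open 0.732 q [0.244 0.586 1.893 0.    0.663 0.294] F [-0.4 -1.  -1.3]
axes x [-0. -0. -1.] y [ 0.05   0.999 -0.   ] jaw yaw -0.05
.5535,.169,.024,-.05 -> shift [ 0.042   0.0001 -0.0003] turn -0.0 or 3.142
```

View pics/c12.png

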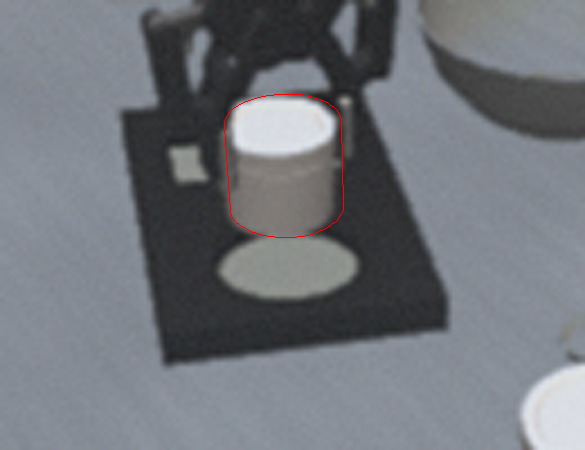

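View pics/c13.png

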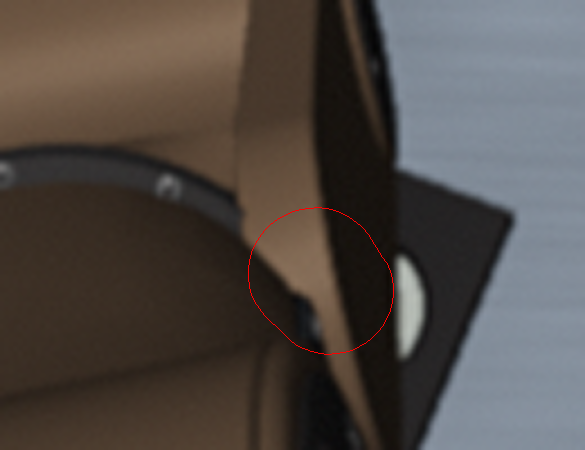

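>>> play_rows(
  moves=[
    {"x": 0.012,"y": 0.001,"z": 0,"turn": 0},
    {"x": 0.022,"y": 0.001,"z": 0,"turn": 0},
    {"x": 0.03,"y": 0.001,"z": 0,"turn": 0},
    {"x": 0.035,"y": 0.001,"z": 0,"turn": 0},
    {"x": 0.039,"y": 0.001,"z": 0,"turn": 0},
    {"x": 0.041,"y": 0.001,"z": 0,"turn": 0},
    {"x": 0.041,"y": 0.001,"z": 0,"turn": 0},
  ],
)

```text
time_s: 10.85
position: [0.5537, 0.1698, 0.0247]
tcp_rot: [0.018, 0.707, -0.018, 0.707]
ft_force: [0.2, -0.2, -1.5]
opening: 0.743
```

```bash
python3 go.py; python3 - <<'E'
from station import *
from h import *
p=read_camera("side");cv2.imwrite("pics/c14.png",cv2.resize(p["pixels"][110:210,230:360],None,fx=4.5,fy=4.5,interpolation=cv2.INTER_CUBIC)[:,:,::-1])
E
```

```text
t 10.85 p [0.5537 0.1698 0.0247] open 0.743 q [ 0.245  0.65   1.91  -0.     0.581  0.295] F [ 0.2 -0.2 -1.5]
axes x [-0. -0. -1.] y [ 0.05   0.999 -0.   ] jaw yaw -0.05
```

View pics/c14.png

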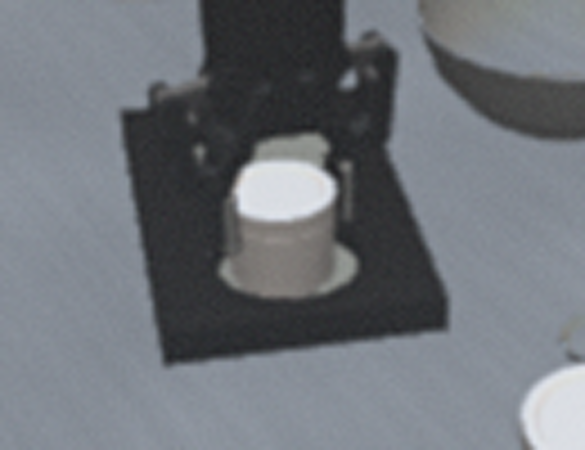

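>>> play_rows(
  moves=[
    {"x": 0.0005,"y": 0.001,"z": 0.001,"turn": 0},
    {"x": 0.001,"y": 0.001,"z": 0.001,"turn": 0},
    {"x": 0.001,"y": 0.001,"z": 0.001,"turn": 0},
  ],
)

```text
time_s: 11.28
position: [0.5551, 0.1709, 0.0239]
tcp_rot: [0.018, 0.707, -0.018, 0.707]
ft_force: [0.4, 1.5, 2.1]
opening: 0.742
```

>>> play_rows(
  moves=[
    {"x": 0,"y": 0,"z": 0,"turn": 0},
    {"x": 0,"y": 0,"z": 0,"turn": 0},
    {"x": 0,"y": 0,"z": 0,"turn": 0},
    {"x": 0,"y": 0,"z": 0,"turn": 0},
    {"x": -0.02,"y": 0,"z": 0,"turn": 0},
    {"x": -0.06,"y": 0,"z": 0,"turn": 0},
    {"x": -0.11,"y": 0,"z": 0,"turn": 0},
    {"x": -0.11,"y": 0,"z": 0,"turn": 0},
  ],
  fingers=0.0854,
)

```text
time_s: 12.28
position: [0.557, 0.1714, 0.1373]
tcp_rot: [0.018, 0.705, -0.017, 0.709]
ft_force: [1.0, -0.3, -0.3]
opening: 0.998
```

```bash
python3 go.py .429,-.116,.1,-.95; python3 - <<'E'
from station import *
from h import *
p=read_camera("side");cv2.imwrite("pics/c15.png",cv2.resize(p["pixels"][110:210,230:360],None,fx=4.5,fy=4.5,interpolation=cv2.INTER_CUBIC)[:,:,::-1])
E
```

```text
t 12.28 p [0.557  0.1714 0.1373] open 0.998 q [ 0.246  0.487  1.843 -0.     0.806  0.296] F [ 1.  -0.3 -0.3]
axes x [ 0.006  0.001 -1.   ] y [0.05  0.999 0.002] jaw yaw -0.05
.429,-.116,.1,-.95 -> shift [ 0.0361 -0.2935 -0.1137] turn 0.9 or -2.242
```

View pics/c15.png

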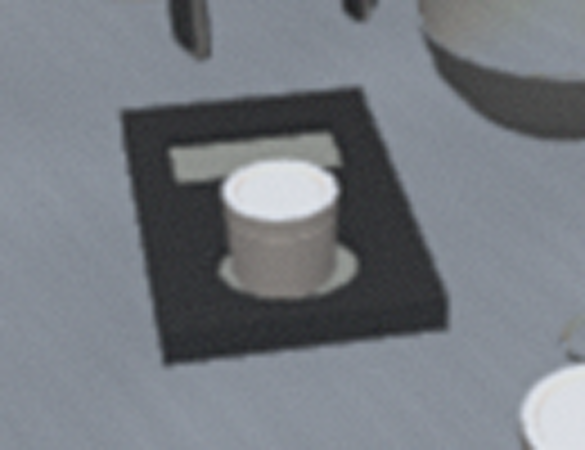

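>>> play_rows(
  moves=[
    {"x": 0,"y": -0.03,"z": -0.012,"turn": 0.12},
    {"x": 0,"y": -0.08,"z": -0.031,"turn": 0.27},
    {"x": 0,"y": -0.13,"z": -0.05,"turn": 0.42},
    {"x": 0,"y": -0.18,"z": -0.069,"turn": 0.57},
    {"x": 0.01,"y": -0.23,"z": -0.088,"turn": 0.72},
    {"x": 0.02,"y": -0.275,"z": -0.105,"turn": 0.84},
    {"x": 0.034,"y": -0.293,"z": -0.1115,"turn": 0.9},
    {"x": 0.034,"y": -0.293,"z": -0.1115,"turn": 0.9},
    {"x": 0.034,"y": -0.293,"z": -0.1115,"turn": 0.9},
  ],
)

```text
time_s: 13.45
position: [0.4287, -0.1158, 0.0994]
tcp_rot: [0.323, 0.629, -0.323, 0.629]
ft_force: [0.0, 0.4, -0.4]
opening: 1.002
```

```bash
cat > look.py <<'E'
import sys
from station import *
from h import *
x,y,yaw,z=map(float,sys.argv[1:5]);z0=float(sys.argv[6]) if len(sys.argv)>6 else 0
p=read_camera("side");im=cv2.resize(p["pixels"][180:310,230:400],None,fx=4,fy=4,interpolation=cv2.INTER_CUBIC)
h=cv2.convexHull(proj(solid(x+.0035,y+.005,yaw,outline("b",(.088,.042)),z0,z0+.054),p).astype(np.float32))
cv2.polylines(im,[np.round((h-[230,180])*4+1.5).astype(np.int32)],True,(255,0,0),1)
cv2.imwrite("pics/"+sys.argv[5],im[:,:,::-1])
q=read_camera("top");cv2.imwrite("pics/t"+sys.argv[5],q["pixels"][:,:,::-1])
E
python3 go.py .429,-.116,.017,-.95; python3 look.py .429 -.116 .62 0 b1.png
```

```text
t 13.45 p [ 0.4287 -0.1158  0.0994] open 1.002 q [-0.332  0.394  2.173  0.     0.575  0.617] F [ 0.   0.4 -0.4]
axes x [-0.001  0.    -1.   ] y [ 0.813  0.583 -0.   ] jaw yaw -0.9489
.429,-.116,.017,-.95 -> shift [0.0824 0.0001 0.0004] turn 0.0011 or -3.14
```

View pics/b1.png

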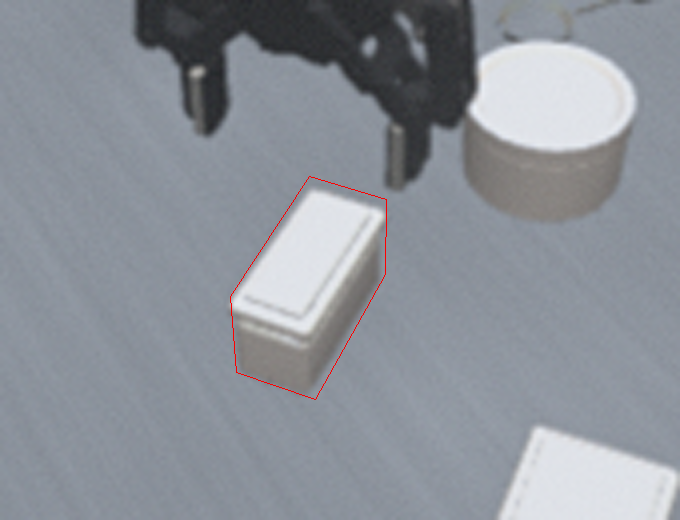

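View pics/tb1.png

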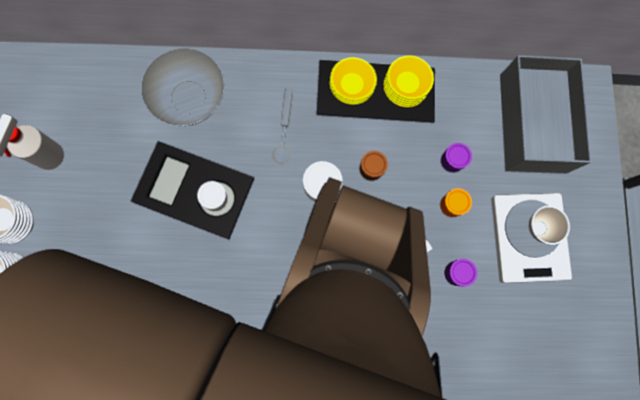

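>>> play_rows(
  moves=[
    {"x": 0.03,"y": 0,"z": 0,"turn": 0},
    {"x": 0.055,"y": 0,"z": 0,"turn": 0},
    {"x": 0.06,"y": 0,"z": 0,"turn": 0},
    {"x": 0.06,"y": 0,"z": 0,"turn": 0},
  ],
)

```text
time_s: 14.05
position: [0.429, -0.1159, 0.04]
tcp_rot: [0.323, 0.629, -0.323, 0.629]
ft_force: [0.8, -0.6, -0.3]
opening: 0.998
```

```bash
python3 go.py .429,-.116,.017,-.95; python3 look.py .429 -.116 .62 0 b2.png
```

```text
t 14.05 p [ 0.429  -0.1159  0.04  ] open 0.998 q [-0.332  0.512  2.211  0.     0.419  0.617] F [ 0.8 -0.6 -0.3]
axes x [-0.  0. -1.] y [ 0.813  0.583 -0.   ] jaw yaw -0.949
.429,-.116,.017,-.95 -> shift [ 0.023  -0.0001  0.0001] turn 0.001 or -3.141
```

View pics/b2.png

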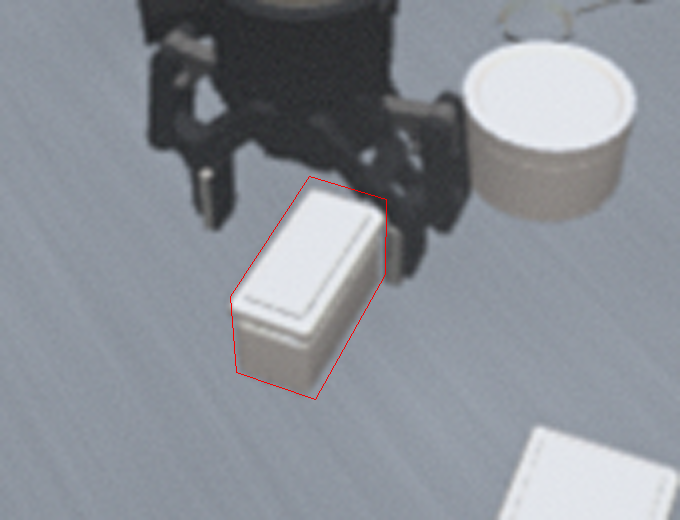

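>>> play_rows(
  moves=[
    {"x": 0.01,"y": 0,"z": 0,"turn": 0},
    {"x": 0.018,"y": 0,"z": 0,"turn": 0},
    {"x": 0.022,"y": 0,"z": 0,"turn": 0},
    {"x": 0.022,"y": 0,"z": 0,"turn": 0},
  ],
)

```text
time_s: 14.65
position: [0.4285, -0.1162, 0.0173]
tcp_rot: [0.323, 0.629, -0.323, 0.628]
ft_force: [-0.3, -0.0, 0.3]
opening: 0.995
```

```bash
python3 go.py; python3 look.py .429 -.116 .62 0 b3.png
```

```text
t 14.65 p [ 0.4285 -0.1162  0.0173] open 0.995 q [-0.333  0.56   2.222 -0.     0.361  0.617] F [-0.3 -0.   0.3]
axes x [-0.001  0.    -1.   ] y [ 0.813  0.582 -0.001] jaw yaw -0.9501
```

View pics/b3.png

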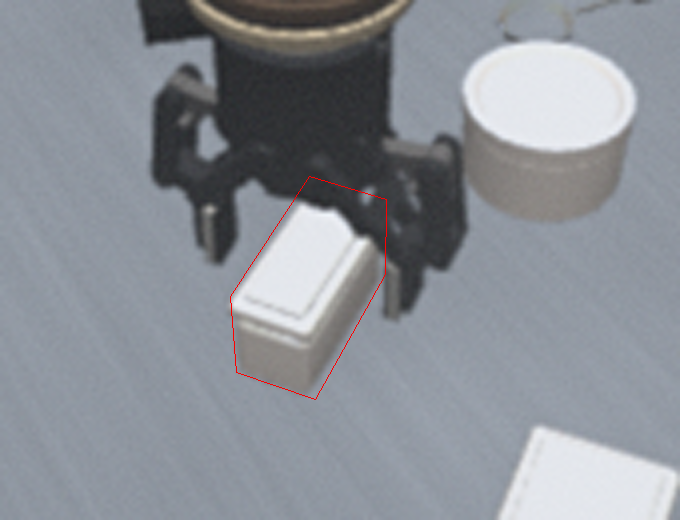

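>>> play_rows(
  moves=[
    {"x": 0,"y": 0,"z": 0,"turn": 0},
    {"x": 0,"y": 0,"z": 0,"turn": 0},
    {"x": 0,"y": 0,"z": 0,"turn": 0},
    {"x": 0,"y": 0,"z": 0,"turn": 0},
    {"x": 0,"y": 0,"z": 0,"turn": 0},
    {"x": 0,"y": 0,"z": 0,"turn": 0},
    {"x": 0,"y": 0,"z": 0,"turn": 0},
  ],
  fingers=0.03,
  force=35,
)

```text
time_s: 15.62
position: [0.4289, -0.1163, 0.018]
tcp_rot: [0.323, 0.629, -0.323, 0.629]
ft_force: [-1.0, 0.0, 8.3]
opening: 0.491
```

```bash
python3 go.py; python3 look.py .429 -.116 .62 0 b4.png
```

```text
t 15.62 p [ 0.4289 -0.1163  0.018 ] open 0.491 q [-0.333  0.558  2.221  0.     0.361  0.617] F [-1.   0.   8.3]
axes x [ 0. -0. -1.] y [0.814 0.582 0.   ] jaw yaw -0.9502
```

View pics/b4.png

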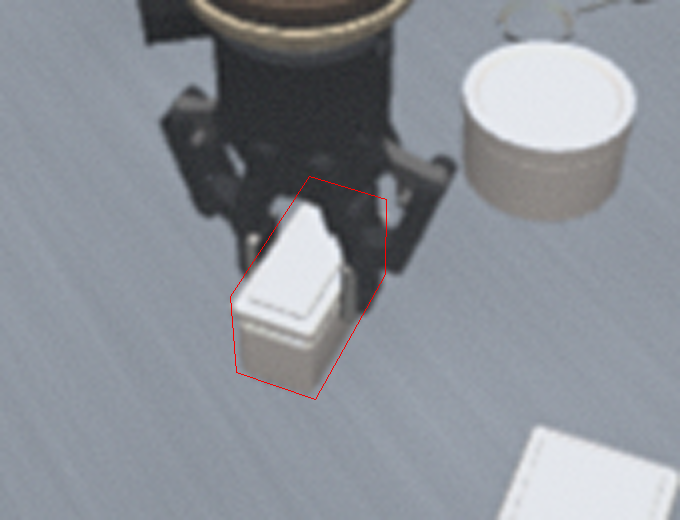

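>>> play_rows(
  moves=[
    {"x": -0.01,"y": 0,"z": 0,"turn": 0},
    {"x": -0.03,"y": 0,"z": 0,"turn": 0},
    {"x": -0.06,"y": 0,"z": 0,"turn": 0},
    {"x": -0.09,"y": 0,"z": 0,"turn": 0},
    {"x": -0.11,"y": 0,"z": 0,"turn": 0},
    {"x": -0.11,"y": 0,"z": 0,"turn": 0},
    {"x": -0.11,"y": 0,"z": 0,"turn": 0},
  ],
)

```text
time_s: 16.6
position: [0.4285, -0.1162, 0.1274]
tcp_rot: [0.323, 0.629, -0.323, 0.629]
ft_force: [-1.5, -0.2, -1.2]
opening: 0.491
```

```bash
python3 go.py .595,.285,.128,-1.918; python3 look.py .429 -.116 .62 0 b5.png .11
```

```text
t 16.6 p [ 0.4285 -0.1162  0.1274] open 0.491 q [-0.333  0.342  2.151 -0.     0.649  0.617] F [-1.5 -0.2 -1.2]
axes x [-0.  0. -1.] y [ 0.813  0.582 -0.   ] jaw yaw -0.95
.595,.285,.128,-1.918 -> shift [-0.0006  0.3688 -0.2294] turn 0.968 or -2.174
```

View pics/b5.png

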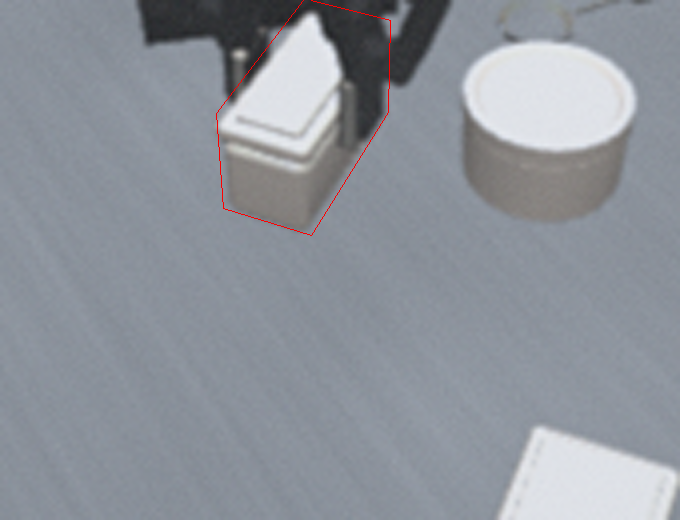

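>>> play_rows(
  moves=[
    {"x": 0,"y": 0.02,"z": -0.0125,"turn": 0.06},
    {"x": 0,"y": 0.06,"z": -0.037,"turn": 0.17},
    {"x": 0,"y": 0.105,"z": -0.065,"turn": 0.29},
    {"x": 0,"y": 0.15,"z": -0.093,"turn": 0.41},
    {"x": 0,"y": 0.195,"z": -0.121,"turn": 0.53},
    {"x": 0,"y": 0.24,"z": -0.149,"turn": 0.65},
    {"x": 0,"y": 0.285,"z": -0.177,"turn": 0.77},
    {"x": 0,"y": 0.325,"z": -0.202,"turn": 0.87},
    {"x": 0,"y": 0.355,"z": -0.221,"turn": 0.94},
    {"x": 0,"y": 0.369,"z": -0.2294,"turn": 0.968},
  ],
)

```text
time_s: 17.95
position: [0.5954, 0.2868, 0.1261]
tcp_rot: [-0.578, -0.406, 0.579, -0.406]
ft_force: [0.0, -1.0, -2.1]
opening: 0.487
```

>>> play_rows(
  moves=[
    {"x": 0.02,"y": 0,"z": 0,"turn": 0},
    {"x": 0.045,"y": 0,"z": 0,"turn": 0},
    {"x": 0.06,"y": 0,"z": 0,"turn": 0},
    {"x": 0.06,"y": 0,"z": 0,"turn": 0},
    {"x": 0.06,"y": 0,"z": 0,"turn": 0},
  ],
)

```text
time_s: 18.58
position: [0.5957, 0.2847, 0.068]
tcp_rot: [0.579, 0.406, -0.579, 0.406]
ft_force: [0.1, -0.3, -1.9]
opening: 0.49
```

```bash
cat > lk2.py <<'E'
import sys
from station import *
from h import *
p=read_camera("side");q=read_camera("top");t=sense()["position"];zz=t[2]-.018
def ov(c,x0,y0,b):
    im=cv2.resize(c["pixels"][y0:y0+110,x0:x0+140],None,fx=4.5,fy=4.5,interpolation=cv2.INTER_CUBIC)
    for z0,col in((zz,(255,0,0)),(.008,(0,255,0))):
        P=solid(t[0]+b[0],t[1]+b[1],-.3476,outline("b",(.088,.042)),z0,z0+.054)
        if z0==.008:P=P[:4]
        h=cv2.convexHull(proj(P,c).astype(np.float32))
        cv2.polylines(im,[np.round((h-[x0,y0])*4.5+1.5).astype(np.int32)],True,col,1)
    return im
cv2.imwrite("pics/%s_s.png"%sys.argv[1],ov(p,230,100,(.0035,.005))[:,:,::-1])
cv2.imwrite("pics/%s_t.png"%sys.argv[1],ov(q,120,130,(0,0))[:,:,::-1])
E
python3 go.py .595,.286,.026,-1.918;python3 lk2.py d1
```

```text
t 18.57 p [0.5957 0.2847 0.068 ] open 0.49 q [0.4   0.669 1.694 0.    0.778 2.318] F [ 0.1 -0.3 -1.9]
axes x [ 0.  0. -1.] y [ 0.94 -0.34  0.  ] jaw yaw -1.9182
.595,.286,.026,-1.918 -> shift [ 0.042  -0.0011 -0.0009] turn -0.0002 or 3.141
```

View pics/d1_s.png

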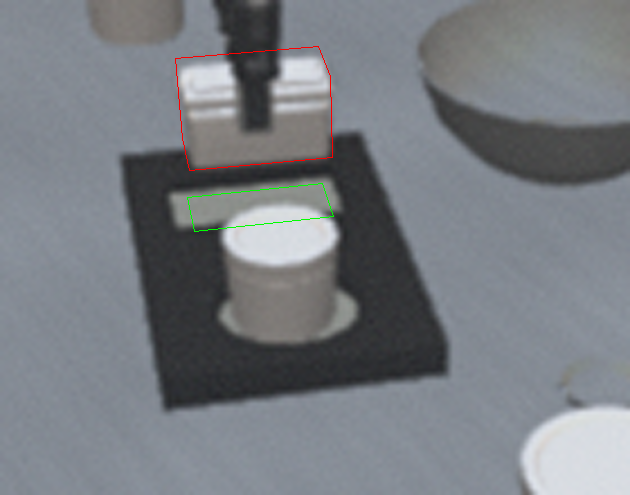

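View pics/d1_t.png

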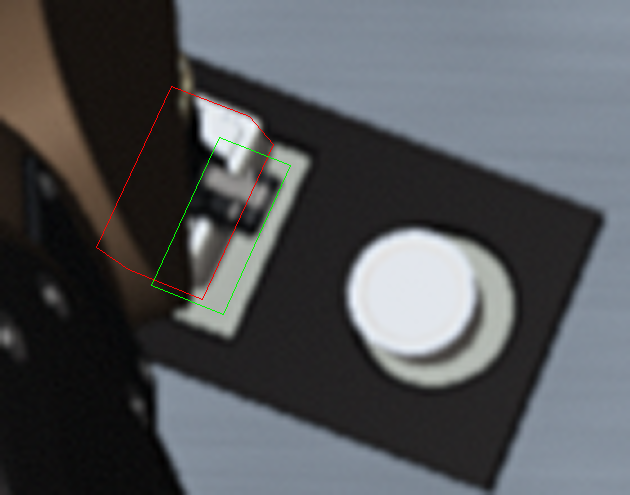

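>>> play_rows(
  moves=[
    {"x": 0.0,"y": -0.002,"z": 0,"turn": 0},
    {"x": 0.012,"y": -0.002,"z": 0,"turn": 0},
    {"x": 0.022,"y": -0.002,"z": 0,"turn": 0},
    {"x": 0.03,"y": -0.002,"z": 0,"turn": 0},
    {"x": 0.036,"y": -0.002,"z": 0,"turn": 0},
    {"x": 0.04,"y": -0.002,"z": 0,"turn": 0},
    {"x": 0.041,"y": -0.002,"z": 0,"turn": 0},
    {"x": 0.041,"y": -0.002,"z": 0,"turn": 0},
  ],
)

```text
time_s: 19.68
position: [0.5937, 0.2857, 0.0268]
tcp_rot: [0.579, 0.406, -0.579, 0.406]
ft_force: [0.6, -1.1, -1.2]
opening: 0.487
```

```bash
python3 go.py;python3 lk2.py d2
```

```text
t 19.68 p [0.5937 0.2857 0.0268] open 0.487 q [0.403 0.723 1.715 0.    0.704 2.32 ] F [ 0.6 -1.1 -1.2]
axes x [ 0.  0. -1.] y [ 0.94 -0.34  0.  ] jaw yaw -1.918
```

View pics/d2_s.png

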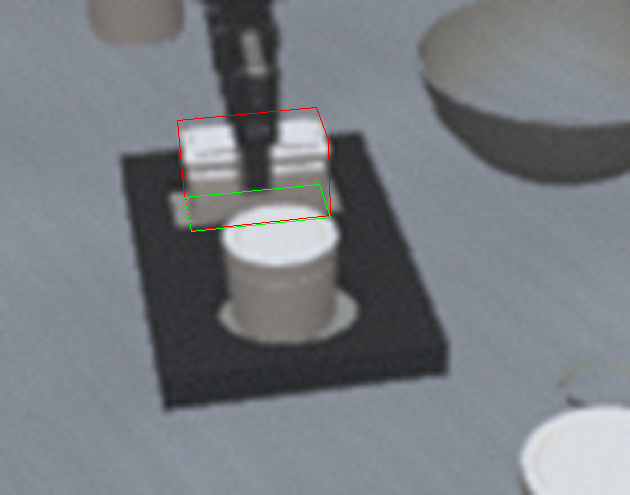

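View pics/d2_t.png

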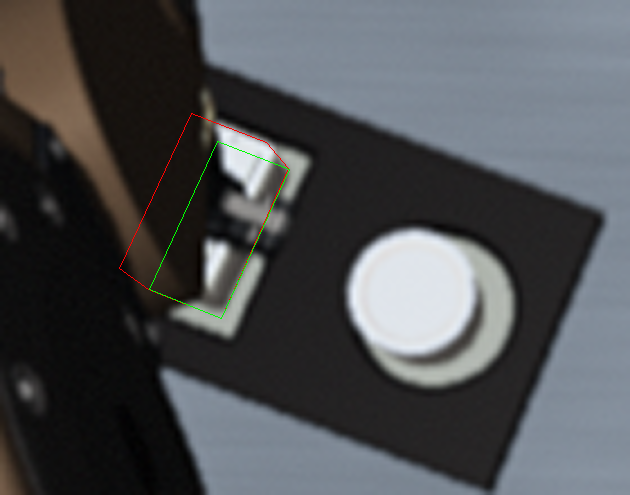

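Box is in the nest's mouth, centred; touch down.

>>> play_rows(
  moves=[
    {"x": 0.0007,"y": 0,"z": 0,"turn": 0},
    {"x": 0.0015,"y": 0,"z": 0,"turn": 0},
    {"x": 0.0015,"y": 0,"z": 0,"turn": 0},
  ],
)

```text
time_s: 20.15
position: [0.5938, 0.2857, 0.0261]
tcp_rot: [0.579, 0.406, -0.579, 0.406]
ft_force: [-3.9, -2.5, 10.3]
opening: 0.487
```

>>> play_rows(
  moves=[
    {"x": -0.0005,"y": 0,"z": 0,"turn": 0},
    {"x": -0.0005,"y": 0,"z": 0,"turn": 0},
  ],
)

```text
time_s: 20.4
position: [0.5937, 0.2857, 0.0261]
tcp_rot: [0.579, 0.406, -0.579, 0.406]
ft_force: [-1.1, 0.3, 6.4]
opening: 0.49
```

>>> play_rows(
  moves=[
    {"x": 0,"y": 0,"z": 0,"turn": 0},
    {"x": 0,"y": 0,"z": 0,"turn": 0},
    {"x": 0,"y": 0,"z": 0,"turn": 0},
    {"x": 0,"y": 0,"z": 0,"turn": 0},
    {"x": -0.02,"y": 0,"z": 0,"turn": 0},
    {"x": -0.07,"y": 0,"z": 0,"turn": 0},
    {"x": -0.12,"y": 0,"z": 0,"turn": 0},
    {"x": -0.12,"y": 0,"z": 0,"turn": 0},
  ],
  fingers=0.0854,
)

```text
time_s: 21.4
position: [0.5962, 0.2868, 0.1515]
tcp_rot: [0.582, 0.406, -0.576, 0.407]
ft_force: [0.2, -0.3, -0.2]
opening: 0.997
```

```bash
python3 go.py .45,-.35,.2,-1.918
```

```text
t 21.4 p [0.5962 0.2868 0.1515] open 0.997 q [ 0.403  0.566  1.644 -0.     0.923  2.321] F [ 0.2 -0.3 -0.2]
axes x [ 0.007  0.003 -1.   ] y [ 0.94  -0.34   0.006] jaw yaw -1.9179
.45,-.35,.2,-1.918 -> shift [-0.0516  0.0795  0.6483] turn 0.0001 or -3.142
```

>>> play_rows(
  moves=[
    {"x": -0.04,"y": 0,"z": 0,"turn": 0},
    {"x": -0.07,"y": 0.007,"z": 0.06,"turn": 0},
    {"x": -0.07,"y": 0.014,"z": 0.12,"turn": 0},
    {"x": -0.07,"y": 0.021,"z": 0.18,"turn": 0},
    {"x": -0.07,"y": 0.03,"z": 0.24,"turn": 0},
    {"x": -0.07,"y": 0.037,"z": 0.3,"turn": 0},
    {"x": -0.07,"y": 0.044,"z": 0.36,"turn": 0},
    {"x": -0.07,"y": 0.051,"z": 0.42,"turn": 0},
    {"x": -0.07,"y": 0.058,"z": 0.47,"turn": 0},
    {"x": -0.07,"y": 0.062,"z": 0.5,"turn": 0},
  ],
)

```text
time_s: 22.65
position: [0.4809, -0.2078, 0.2162]
tcp_rot: [0.579, 0.405, -0.579, 0.406]
ft_force: [0.0, -0.4, 0.3]
opening: 1.003
```

```bash
python3 go.py; python3 - <<'E'
from station import *
from h import *
p=read_camera("side");q=read_camera("top")
cv2.imwrite("pics/f_all.png",p["pixels"][:,:,::-1])
z=4.2
def g(c,x0,y0,b):
    im=cv2.resize(c["pixels"][y0:y0+110,x0:x0+140],None,fx=z,fy=z,interpolation=cv2.INTER_CUBIC)
    for P in(solid(.5937+b[0],.2857+b[1],-.3476,outline("b",(.088,.042)),.008,.062),solid(.555+b[0],.171+b[1],0,outline("c",.064),.008,.062)):
        h=cv2.convexHull(proj(P,c).astype(np.float32));cv2.polylines(im,[np.round((h-[x0,y0])*z+1.5).astype(np.int32)],True,(255,0,0),1)
    return im
cv2.imwrite("pics/f_s.png",g(p,230,100,(.0035,.005))[:,:,::-1]);cv2.imwrite("pics/f_t.png",g(q,120,130,(0,0))[:,:,::-1])
E
```

```text
t 22.65 p [ 0.4809 -0.2078  0.2162] open 1.003 q [-0.466  0.314  1.894 -0.     0.933  1.454] F [ 0.  -0.4  0.3]
axes x [ 0. -0. -1.] y [ 0.94  -0.342  0.   ] jaw yaw -1.9197
```

View pics/f_s.png

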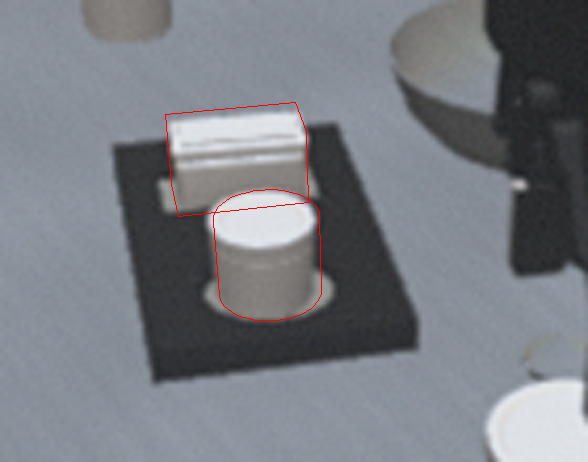

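View pics/f_t.png

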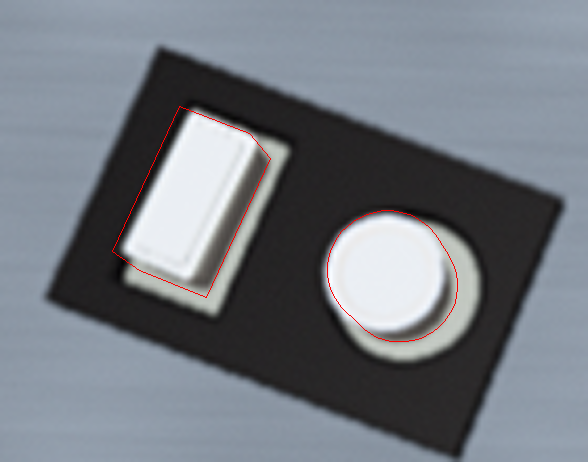

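View pics/f_all.png

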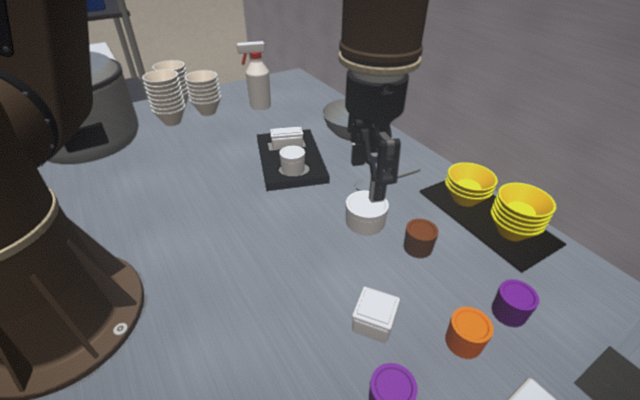

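```bash
python3 - <<'E'
from station import *
print(finish_job())
E
```

```text
the job is handed in; nothing more can be done
None
```

I loaded the tray and handed the job in after about 23 s: the pot first into the round nest, then the oblong box into the oblong nest. Both were carried level, lowered until they touched, and released. The gripper was then raised and moved clear.

**Last checks:** Both cameras showed the pot and box upright inside their nests, with outlines matching a rest height of 8 mm. The pot sits about 5 mm off centre, inside the 9 mm of play. The square box and wide tub were still in place in the side picture; the coloured look-alikes were never touched.

**What disagreed or stood out:**
- **Camera offset:** The side camera read about 4 mm in x and 6 mm in y differently from the top one, more than the stated 2 mm. The arm's own reading agreed with the top camera, so I worked in that frame.
- **Fingertip height:** The fingertips appeared about 20–28 mm higher than the tool data implied. I took each grasp height from the pictures and crept down while watching the force.
- **Touchdown force:** The box pressed at about 10 N on touchdown, with a few newtons sideways. I backed off 0.5 mm, to about 6 N, before opening the fingers. The pot touched at about 2 N.

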